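Close a split bearing housing over its bush and hold it shut

ROBOT

A 6-joint arm with a two-finger parallel gripper is mounted at the origin on the work surface. World frame = base frame: x ahead of the robot, y to its left, z up, the work surface at z = 0. Lengths are in m, angles in rad, forces in N, time in s.
With the tool pointing down it reaches from about 0.375 to 0.9 m from the base axis. Payload 3.1 kg.
Tool frame: the origin (TCP) lies on the centre line of the jaws, within the pads' length; the fingertips stand 25 mm ahead of it and the grasp point (between the pads) lies 6 mm ahead of it; x points along the fingers, y is the direction in which the jaws open and shut, and the axes are right-handed (so a half turn about x gives the same grasp; the last joint's range is limited). The gripper opens to 87 mm and grips with 3 to 60 N. Pads are 19 mm wide; open, the fingers measure 117 mm over their backs; the gripper's body (75 mm by 190 mm) begins 51 mm behind the grasp point.
Start: joints at [1.131, 0.527, 1.433, -0, 1.181, -0.178], TCP at [0.162, 0.604, 0.248] pointing down, gripper open.
Joint ranges: [-3.08, 3.08], [-0.75, 2.2], [0.22, 2.44], [-1.43, 4.57], [0, 2.65], [-2.85, 2.85]. Speed limits (rad/s): [2.79, 2.79, 3.14, 3.14, 3.14, 3.14].

INTERFACE

Orientations are given as a unit quaternion [x, y, z, w].
In Python, from rig import robot gives the robot as it stands. The module is installed in compiled form; this text tells all that it offers.
- The arm moves only by the tool move_arm, never from a script. Its argument "commands" is a list of rows, each a list of 5 numbers: the gripper's target within -1 to 1 (shut at 1, half-way at 0, fully open at -1), then the shift along the tool's x, y, z in mm, then the turn about the tool's x in degrees. A call has 1 to 8 rows; each row is the pose to reach, as a shift and turn from the pose commanded when the call began, along the tool's axes at that moment; what a row does not reach only later rows make up. A row lasts 1/12 s, in which the tool goes at most 41.7 mm and 7.16 degrees, less where a joint would pass 70% of its speed; a pose out of reach is approached as far as the arm can. A call with a gripper value outside its range is refused whole. The fingers move at their own pace and stop on an object; "newtons" is the grip in N (left out, the last holds). Time passes only in rows, so rows that repeat a pose let the fingers close. It gives the time, the measured TCP pose, the force and the opening at its end, in the units of the state.
- robot.get_obs(): the state, without advancing time (a new reading comes with each control period).
- robot.camera(name): name is "scene" or "top" or "wrist"; returns a dict with "image" (400x640x3 uint8, red, green, blue), "fx", "fy", "cx", "cy" (pixels), "xyz" and "rotation" of the camera in the world; the wrist camera has in their place "tool_from_camera" (4x4, takes a point from camera to tool coordinates, whose origin is the TCP and whose axes are the tool frame's). Camera axes: x right, y down, z forward; pixel columns grow to the right and rows downward; lengths in m; the calibration is good to about 2 mm. A picture is of the moment at which its call begins: read the wrist's pose just before it. There is no depth.
- robot.hand_in(): hands the job in, once; it reports no verdict.
Trained networks look in a picture, given as the dict that the camera call returned (one of the last four; its "shot" number tells which), for a name from the list of things; names that differ only in an ending like _2 or _b are one class to them, and where a whole thing is asked for, a point or a joint stands for the part that bears it (a point fixed in the world has none). Each returns a list of dicts, best first, with "p" (0 to 1); they miss things now and then, are a little off and sometimes report something else, mostly with a low value. They report only what shows in the picture. A call takes as long as a camera call. They do not tell look-alikes from the thing itself.
- robot.regions_of(picture, name): "pixels" (400x640 bool, what is visible of it) and "bbox" ([left, top, right, bottom] in pixels, round what is visible of it).
The state is a dict: "time": time; "q": joint angles; "joint_velocities": joint speeds; "joint_torque": joint torques, N m; "position": TCP position; "tool_rot": TCP orientation; "ft_force": force on the tool from outside, world axes, zero at the start; "moment": the same for the moment, N m; "grip_width": finger opening in m.
Only numpy, scipy, OpenCV 4.12 (cv2) and the standard library are available. Lean on these libraries where they do the work, as an engineer would, in place of code of your own. Each camera call takes 0.05 s, during which the arm holds its last target.

TASK

Lay the copper bearing bush in the saddle of the open lower half of the split housing on the bench, sticking out equally at both ends, and let go of it, then fit the blue upper half over it, down on the two dowels. Sprung pins lift the upper half off again, so press it down until the two halves meet flush all along and finish while still holding it pressed shut, ready for the bolts. Leave the piston, the wrench and the oil bottle alone.

Things in the scene. Friction and masses are not known exactly. Their poses are not given: they have to be found in the camera images.
- housing: Grey lower half of a split housing, fixed to the bench, pose varies. Origin: centre of its underside; z up. Foot 90 (x) x 180 (y) x 10 mm high; on it a block 36 (x) x 150 (y) mm whose flat split face is 55 mm above the bench. In its middle a half-round brass-lined saddle, radius 20 mm, axis along x at split face height. Same after half a turn.
- split (a point): Centre of the housing's split face, 55 mm above the housing's origin, on the saddle's axis; axes as the housing's.
- dowel_a (a point): Tip of the steel dowel at housing x = 0, y = +55 mm. It stands 20 mm up from the split face: 8 mm diameter for 10 mm, then tapering to a blunt point.
- dowel_b (a point): Tip of the second, equal dowel at housing x = 0, y = -55 mm.
- lifter (a joint): Travel in m of two flat brass pins, 10 mm diameter, at housing y = +36 and -36 mm, moving together. 0: out, 6 mm above the split face; 0.006: level with it. Springs push up with 6 N at 0, 12 N at 0.006 (both pins together); the upper half's weight alone does not press them in. Pressing it flush takes about 8 N besides its weight.
- cap: Blue upper half, loose, about 0.38 kg, standing on the bench on its split face. Origin: centre of its split face (underside), on the bore axis; z up. 36 (x) x 150 (y) mm. Two ears 16 mm thick with 10 mm through holes at y = +55 and -55 mm; between them an arch over a half-round bore along x, radius 20 mm, arch top 29 mm above the origin. Fits either way round.
- lug (a point): Centre of the grip lug on top of the upper half, 46 mm above that half's origin; axes as the upper half's. The lug is flat sided, 24 (x) x 50 (y) mm, from 29 to 63 mm above the origin.
- bush: Copper bearing bush: cylinder 36 mm diameter, 56 mm long, dark round end marks, loose, about 0.18 kg, lying level on the black rest. Origin: its centre; x along its axis. Seated in the saddle, its centre is 2 mm below the split face and its ends stand 10 mm out on both sides of the block, so it can be gripped end to end.
- rest: Low black rest fixed to the bench under the bush: 36 (x) x 50 (y) x 6 mm, with two rails along x, 14 mm high. Origin: centre of its underside. The bush lies along its x, centre 29.6 mm above the bench, both ends overhanging by 8 to 12 mm.
- piston: Bystander: aluminium piston standing upright, 76 mm diameter, 64 mm high. Origin: centre of its underside.
- wrench: Bystander: steel wrench, 170 mm long, lying flat; x along its length.
- oil: Bystander: white oil bottle, yellow label, red cap, 56 mm diameter, 130 mm high. Origin: centre of its underside.
There are look-alikes about, which are no part of the job. Of the things like the cap, leave any that is purple, red or turquoise; of the rest the smaller one is meant.

How it is judged:
By the outcome, as a careful person would: the job done as asked, in the order asked, and still so for the second after the job is handed in, while the arm keeps its last pose, push and grip.
It also fails if it takes over 58 s, if anything falls off the work surface, if the arm or the gripper's body presses on something with over 40 N, if the wrist force passes 120 N, or if a joint passes its speed limit or range.

## Working session

There is one attempt and no reset: what is moved stays moved. The work goes in short steps, Python scripts to look and compute and a tool call to move; the robot and the scene stay as the last step left them, time stands still between calls to the robot, and variables do not carry over. Pictures are saved under pics/ and viewed, and the job is handed in when it is done.

Besides the shell and the picture viewer there is one more tool, called after "Emit:" as name([rows], argument=value, ...), one row to a line, values as JSON. move_arm: Moves the arm, as the interface text tells. Its arguments: {"type":"object","properties":{"commands":{"type":"array","items":{"type":"array","items":{"type":"number"}}},"newtons":{"type":"number"}},"required":["commands"]}

```bash
mkdir -p pics; ls; cat > h.py <<'E'
import numpy as np, cv2, json
from rig import robot
from scipy.spatial.transform import Rotation as R
def shot(name,fn=None):
    o=robot.get_obs(); c=robot.camera(name)
    if name=='wrist':
        T=np.eye(4);T[:3,:3]=R.from_quat(o['tool_rot']).as_matrix();T[:3,3]=o['position']
        W=T@np.array(c['tool_from_camera']); c2=(W[:3,3],W[:3,:3])
    else: c2=(np.array(c['xyz']),np.array(c['rotation']))
    if c2[1].shape!=(3,3): c2=(c2[0],R.from_quat(c2[1]).as_matrix())
    if fn: cv2.imwrite('pics/'+fn,c['image'][:,:,::-1])
    return c,c2
def ray(c,c2,u,v):
    d=c2[1]@np.array([(u-c['cx'])/c['fx'],(v-c['cy'])/c['fy'],1.]); return c2[0],d/np.linalg.norm(d)
def onz(c,c2,u,v,z):
    p,d=ray(c,c2,u,v); return p+d*(z-p[2])/d[2]
def proj(c,c2,P):
    q=c2[1].T@(np.array(P)-c2[0]); return np.array([c['fx']*q[0]/q[2]+c['cx'],c['fy']*q[1]/q[2]+c['cy']])
def tri(rs):
    A=np.zeros((3,3));b=np.zeros(3)
    for p,d in rs:
        M=np.eye(3)-np.outer(d,d);A+=M;b+=M@p
    x=np.linalg.solve(A,b); return x,[np.linalg.norm((np.eye(3)-np.outer(d,d))@(x-p)) for p,d in rs]
def save(fn,c,c2):
    import pickle; pickle.dump((c,c2),open(fn,'wb'))
E
python3 - <<'E'
from h import *
o=robot.get_obs(); print({k:np.round(v,3) for k,v in o.items()})
for n in ['scene','top','wrist']:
    c,c2=shot(n,n+'0.png'); save(n+'0.pkl',c,c2); print(n,c['fx'],c['cx'],c['cy'],c2[0].round(3),c2[1].round(2).tolist())
    if n!='wrist':
      for nm in ['housing','cap','bush','rest']:
        for r in robot.regions_of(c,nm): print(nm,round(r['p'],2),r['bbox'],r['pixels'].sum())
E
```

```text
pics
{'time': np.float64(0.0), 'q': array([ 1.13 ,  0.528,  1.434,  0.   ,  1.181, -0.179]), 'joint_velocities': array([ 0.   , -0.   , -0.002, -0.   ,  0.002, -0.   ]), 'joint_torque': array([-2.0000e-03, -4.4005e+01, -1.7659e+01,  6.3000e-02,  5.8000e-02,
       -0.0000e+00]), 'position': array([0.161, 0.603, 0.247]), 'tool_rot': array([ 0.092,  0.701, -0.093,  0.701]), 'ft_force': array([ 0.351, -0.895, -0.3  ]), 'moment': array([-0.04 ,  0.047,  0.029]), 'grip_width': np.float64(0.087)}
scene 436.2699875698076 316.081135720746 196.33307345605334 [ 1.38  -0.205  1.153] [[0.25, 0.77, -0.59], [0.97, -0.2, 0.15], [-0.0, -0.61, -0.8]]
cap 0.96 [195.1, 198.5, 236.2, 217.5] 572
cap 0.84 [125.3, 221.2, 181.3, 248.6] 827
cap 0.83 [228.2, 153.2, 291.9, 188.8] 1083
cap 0.82 [168.3, 167.9, 212.4, 182.8] 602
cap 0.61 [383.5, 151.9, 394.3, 166.7] 46
cap 0.58 [184.6, 243.6, 257.2, 282.8] 1534
bush 0.75 [386.5, 149.5, 401.3, 166.2] 136
rest 0.19 [192.6, 195.9, 240.4, 217.4] 671
top 400.2182758059552 320.5103100976945 201.04504333469714 [0.379 0.022 1.179] [[-0.03, -0.98, 0.18], [-1.0, 0.03, -0.02], [0.02, -0.18, -0.98]]
housing 0.68 [283.3, 195.8, 346.1, 228.1] 1832
cap 0.97 [470.9, 202.3, 525.2, 224.1] 672
cap 0.74 [390.5, 151.5, 462.2, 175.2] 1305
cap 0.73 [404.9, 213.2, 453.9, 238.7] 697
cap 0.63 [336.4, 259.1, 410.2, 278.2] 1271
cap 0.55 [428.7, 261.1, 481.2, 286.9] 729
bush 0.74 [205.5, 244.3, 222.3, 265.2] 263
bush 0.67 [280.9, 194.4, 341.2, 229.5] 1850
rest 0.56 [220.8, 249.5, 225.1, 261.1] 47
wrist 326.0727752595383 319.8276479726999 200.7535741092595 [0.084 0.624 0.384] [[0.26, 0.92, 0.28], [0.97, -0.25, -0.08], [-0.0, 0.29, -0.96]]
```

View pics/scene0.png

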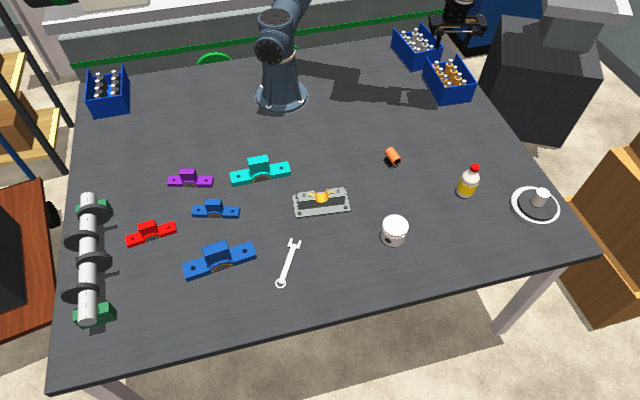

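View pics/top0.png

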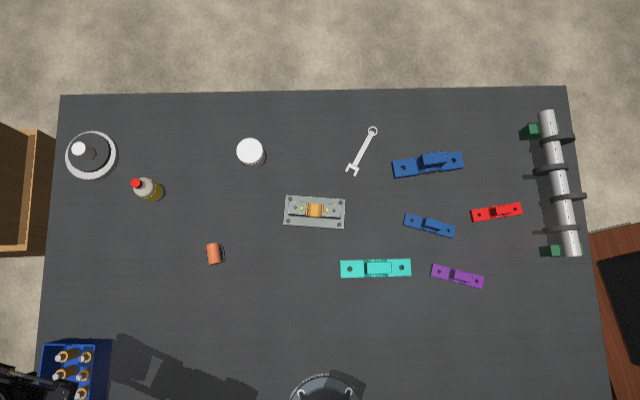

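View pics/wrist0.png

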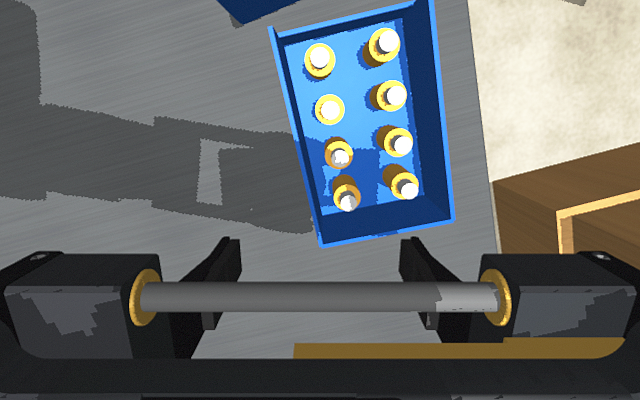

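The scene view shows the bush at (393,157), the housing at (321,202), the small blue cap at (215,208) and the larger blue look-alike at (218,260). In the top view they are at (214,254), (314,212), (429,225) and (427,163). I'll triangulate these next.

```bash
python3 - <<'E'
from h import *
import pickle
s=pickle.load(open('scene0.pkl','rb'));t=pickle.load(open('top0.pkl','rb'))
# (scene px, top px)
for n,a,b in [('bush',(393,157),(214,254)),('housing',(321,198),(314,211)),('cap lug top',(214.5,204),(430,224))]:
    x,e=tri([ray(*s,*a),ray(*t,*b)]);print(n,x.round(4),np.round(e,4))
# cap lengths from top view, z=.016: ends
for n,a,b in [('small',(404,219),(455,232)),('big',(392,170),(464,160))]:
    p=onz(*t,*a,.016);q=onz(*t,*b,.016);print(n,p.round(3),q.round(3),np.linalg.norm(p-q),np.degrees(np.arctan2(*(q-p)[[1,0]])))
for n,z,a,b in [('house',.01,(284,219),(345,222)),('bush',.03,(213,244),(216,264))]:
    p=onz(*t,*a,z);q=onz(*t,*b,z);print(n,p.round(3),q.round(3),np.linalg.norm(p-q),np.degrees(np.arctan2(*(q-p)[[1,0]])))
E
cd pics; python3 -c "
import cv2
a=cv2.imread('top0.png');cv2.imwrite('t1.png',cv2.resize(a[180:280,190:470],(800,286),interpolation=cv2.INTER_CUBIC))"
```

```text
bush [0.4461 0.3057 0.0218] [0.0008 0.0008]
housing [0.5616 0.0159 0.0292] [0.0001 0.0001]
cap lug top [ 0.5124 -0.3165  0.0456] [0.0017 0.0017]
small [ 0.533 -0.248  0.016] [ 0.491 -0.395  0.016] 0.1533069412867383 -106.02978051394767
big [ 0.682 -0.222  0.016] [ 0.708 -0.442  0.016] 0.22226649614404553 -83.31268026062384
house [0.543 0.105 0.01 ] [ 0.529 -0.074  0.01 ] 0.17972906477188574 -94.36117559900181
bush [0.474 0.306 0.03 ] [0.417 0.297 0.03 ] 0.0574189311926798 -170.43370780822963
```

View pics/t1.png

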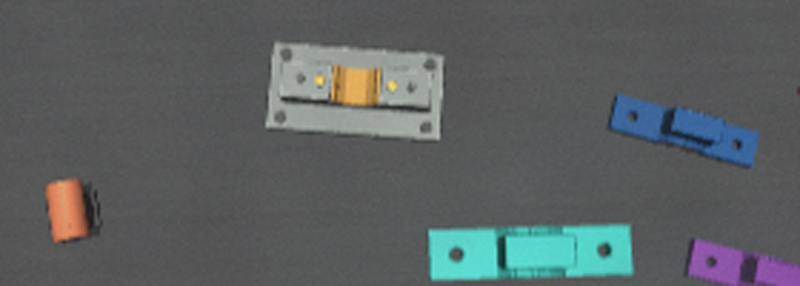

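The small blue cap measures about 153 mm long (150 expected) and the other blue one about 222 mm, so the small one is the cap. Next I'll work out the first move, to above the bush.

```bash
cat >> h.py <<'E'
def plan(P,jaw_deg):
    """TCP target P, jaw axis (tool y) line direction in world deg; prints shift in mm in tool axes & turn deg"""
    o=robot.get_obs(); M=R.from_quat(o['tool_rot']).as_matrix()
    d=M.T@(np.array(P)-np.array(o['position']))*1000
    yaw=np.degrees(np.arctan2(M[1,1],M[0,1])); 
    dy=(jaw_deg-yaw+90)%180-90
    print('t',round(float(o['time']),2),'pos',np.round(o['position'],4),'jaw',round(yaw,2),'xaxis',M[:,0].round(3),'SHIFT',d.round(1),'TURN',round(-dy,2),'q6',np.round(o['q'][5],2),'F',np.round(o['ft_force'],1),'w',np.round(o['grip_width'],4))
E
python3 -c "
from h import *
plan([0.446,0.303,0.20],9.6)
c,c2=shot('wrist');print(np.array(c['tool_from_camera']).round(3))"
```

```text
t 0.55 pos [0.1617 0.6037 0.2475] jaw 75.0 xaxis [-0. -0. -1.] SHIFT [  47.5 -216.9  352.4] TURN 65.4 q6 -0.18 F [-0.  -0.  -0.1] w 0.0872
[[ 0.    -0.292  0.956 -0.137]
 [ 1.     0.    -0.    -0.   ]
 [-0.     0.956  0.292 -0.08 ]
 [ 0.     0.     0.     1.   ]]
```

Emit:
move_arm([
  [-1, 47.5, -217, 352.4, 65.4],
  [-1, 47.5, -217, 352.4, 65.4],
  [-1, 47.5, -217, 352.4, 65.4],
  [-1, 47.5, -217, 352.4, 65.4],
  [-1, 47.5, -217, 352.4, 65.4],
  [-1, 47.5, -217, 352.4, 65.4],
  [-1, 47.5, -217, 352.4, 65.4],
  [-1, 47.5, -217, 352.4, 65.4],
])

```text
time: 1.27
position: [0.3904, 0.3615, 0.2096]
tool_rot: [0.419, 0.57, -0.419, 0.57]
ft_force: [0.6, -1.2, 0.8]
grip_width: 0.0871
```

```bash
python3 -c "
from h import *
plan([0.446,0.303,0.20],9.6)"
```

```text
t 1.27 pos [0.3904 0.3615 0.2096] jaw 17.36 xaxis [ 0.001  0.    -1.   ] SHIFT [ 9.7 35.6 72.4] TURN 7.76 q6 0.23 F [ 0.6 -1.2  0.8] w 0.0871
```

Emit:
move_arm([
  [-1, 9.7, 35.6, 72.4, 7.8],
  [-1, 9.7, 35.6, 72.4, 7.8],
  [-1, 9.7, 35.6, 72.4, 7.8],
  [-1, 9.7, 35.6, 72.4, 7.8],
])

```text
time: 1.6
position: [0.4468, 0.3032, 0.1997]
tool_rot: [0.456, 0.54, -0.456, 0.54]
ft_force: [0.8, 0.2, 0.1]
grip_width: 0.0872
```

```bash
python3 - <<'E'
from h import *
plan([0.446,0.303,0.20],9.6)
c,c2=shot('wrist','w1.png');save('w1.pkl',c,c2)
for n in ['bush','rest']:
    for r in robot.regions_of(c,n): print(n,r['p'],r['bbox'])
E
```

```text
t 1.6 pos [0.4468 0.3032 0.1997] jaw 9.65 xaxis [-0.  0. -1.] SHIFT [-0.3 -0.8  0.1] TURN 0.05 q6 0.22 F [0.8 0.2 0.1] w 0.0872
bush 0.77 [290.0, 164.9, 351.1, 206.3]
rest 0.74 [298.4, 154.0, 334.4, 167.8]
```

View pics/w1.png

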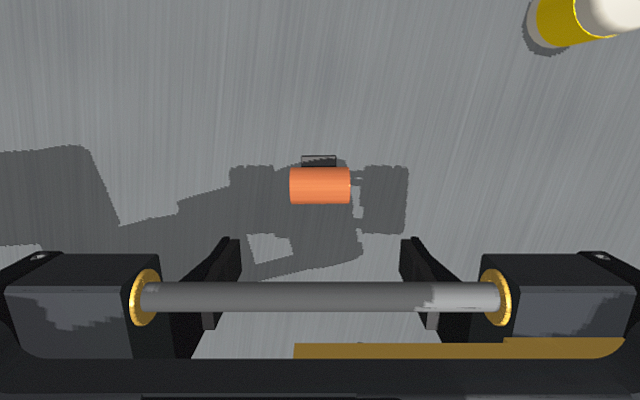

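The wrist view shows the bush at (320,185), its axis along the jaw direction and the rest beyond it. I'll fit a cylinder model to its silhouette in all three views.

```bash
cat >> h.py <<'E'
def cmask(img,kind):
    hsv=cv2.cvtColor(img,cv2.COLOR_RGB2HSV); H,S,V=cv2.split(hsv)
    if kind=='bush': m=((H<12)&(S>110)&(V>80))
    if kind=='cap': m=((H>95)&(H<125)&(S>120)&(V>40))
    return m.astype(np.uint8)
def hullmask(c,c2,P):
    q=np.array([proj(c,c2,p) for p in P]); return q
def cyl(x,y,z,yaw,r=.018,L=.056):
    a=np.linspace(0,2*np.pi,40,endpoint=False);u=np.array([np.cos(yaw),np.sin(yaw),0]);v=np.array([-u[1],u[0],0]);w=np.array([0,0,1])
    return np.array([np.array([x,y,z])+s*L/2*u+r*(np.cos(t)*v+np.sin(t)*w) for s in(-1,1) for t in a])
def sig(q):
    h=cv2.convexHull(q.astype(np.float32)); A=cv2.moments(h); return h[:,0,:],A
def silh(m,box):
    l,t,r,b=[int(v) for v in box]; mm=np.zeros_like(m); mm[t:b,l:r]=m[t:b,l:r]; 
    cs,_=cv2.findContours(mm,cv2.RETR_EXTERNAL,cv2.CHAIN_APPROX_NONE); return max(cs,key=cv2.contourArea)
def fit(views,model,x0):
    """views: list of (c,c2,contour); model(params)->3D pts; hull moments + support function residual"""
    from scipy.optimize import least_squares
    an=np.linspace(0,2*np.pi,36,endpoint=False);D=np.c_[np.cos(an),np.sin(an)]
    def res(p):
        out=[]
        for c,c2,k in views:
            q=hullmask(c,c2,model(p)); out+=list((q@D.T).max(0)-((k[:,0,:]@D.T).max(0)+0.5*(abs(D).sum(1)) -0.0))
        return np.array(out)
    # pixel centre convention: contour pixel centres -> extents +0.5
    s=least_squares(res,x0,loss='soft_l1',x_scale=np.array([.01]*3+[.05]+[1]*(len(x0)-4))); return s.x,res(s.x).reshape(len(views),-1)
E
python3 - <<'E'
from h import *
import pickle
V={}
for n,b in [('scene0',(375,140,410,175)),('top0',(198,236,230,272)),('w1',(280,150,360,215))]:
    c,c2=pickle.load(open(n+'.pkl','rb')); k=silh(cmask(c['image'],'bush'),b); print(n,cv2.boundingRect(k)); V[n]=(c,c2,k)
f=lambda p:cyl(*p)
for sel in (['scene0','top0','w1'],['w1'],['w1','top0']):
    x,r=fit([V[s] for s in sel],f,[.446,.303,.03,.165]); print(sel,x.round(4),np.degrees(x[3]).round(2),np.abs(r).mean(1).round(2))
E
```

```text
scene0 (385, 147, 16, 19)
top0 (206, 243, 15, 22)
w1 (289, 167, 62, 37)
['scene0', 'top0', 'w1'] [0.4459 0.305  0.0287 0.1696] 9.72 [0.4  0.42 0.3 ]
['w1'] [0.4459 0.3047 0.0272 0.1735] 9.94 [0.24]
['w1', 'top0'] [0.446  0.3052 0.029  0.1721] 9.86 [0.31 0.4 ]
```

```bash
python3 -c "
from h import *
plan([0.446,0.305,0.0365],9.85)"
```

```text
t 1.75 pos [0.4441 0.3055 0.1999] jaw 9.98 xaxis [-0.001  0.    -1.   ] SHIFT [163.4   1.9   0.9] TURN 0.13 q6 0.22 F [-0.4 -0.1  0.1] w 0.0872
```

```bash
python3 -c "
from h import *
for i in range(4):
    plan([0.446,0.305,0.0365],9.85); robot.camera('top')"
```

```text
t 1.75 pos [0.4441 0.3055 0.1999] jaw 9.98 xaxis [-0.001  0.    -1.   ] SHIFT [163.4   1.9   0.9] TURN 0.13 q6 0.22 F [-0.4 -0.1  0.1] w 0.0872
t 1.8 pos [0.444  0.3058 0.2   ] jaw 10.02 xaxis [-0.  0. -1.] SHIFT [163.5   1.9   1.2] TURN 0.17 q6 0.22 F [-0.6 -0.9 -0.3] w 0.0869
t 1.85 pos [0.4439 0.306  0.2   ] jaw 10.04 xaxis [-0.  0. -1.] SHIFT [163.5   1.9   1.4] TURN 0.19 q6 0.22 F [-1.1  0.1  1.3] w 0.0871
t 1.9 pos [0.444  0.306  0.2001] jaw 10.05 xaxis [-0.  0. -1.] SHIFT [163.6   1.8   1.4] TURN 0.2 q6 0.22 F [ 0.7 -0.9 -0. ] w 0.0868
```

```bash
python3 - <<'E'
from h import *
import pickle
V={}
c,c2=shot('wrist');save('w2.pkl',c,c2)
for n,b in [('scene0',(375,140,410,175)),('top0',(198,236,230,272)),('w1',(280,150,360,215)),('w2',(280,150,360,215))]:
    c,c2=pickle.load(open(n+'.pkl','rb')); k=silh(cmask(c['image'],'bush'),b); print(n,cv2.boundingRect(k)); V[n]=(c,c2,k)
f=lambda p:cyl(*p)
for sel in (['scene0','top0','w2'],['w2'],['w2','top0']):
    x,r=fit([V[s] for s in sel],f,[.446,.303,.03,.165]); print(sel,x.round(4),np.degrees(x[3]).round(2),np.abs(r).mean(1).round(2))
plan([*x[:2],.0365],np.degrees(x[3]))
E
```

```text
scene0 (385, 147, 16, 19)
top0 (206, 243, 15, 22)
w1 (289, 167, 62, 37)
w2 (292, 170, 61, 37)
['scene0', 'top0', 'w2'] [0.4464 0.305  0.0289 0.174 ] 9.97 [0.42 0.34 0.33]
['w2'] [0.4465 0.3046 0.0273 0.1804] 10.34 [0.28]
['w2', 'top0'] [0.4465 0.3051 0.0291 0.1779] 10.19 [0.35 0.32]
t 2.0 pos [0.4443 0.3058 0.2   ] jaw 10.02 xaxis [ 0.  0. -1.] SHIFT [163.5   2.    1.1] TURN -0.17 q6 0.22 F [ 1.  -0.1  0. ] w 0.087
```

Emit:
move_arm([
  [-1, 40, 2, 1.2, 0],
  [-1, 80, 2, 1.2, 0],
  [-1, 120, 2, 1.2, 0],
  [-1, 150, 2, 1.2, 0],
  [-1, 163.5, 2, 1.2, 0],
  [-1, 163.5, 2, 1.2, 0],
  [-1, 163.5, 2, 1.2, 0],
])

```text
time: 2.58
position: [0.4467, 0.3044, 0.0358]
tool_rot: [0.454, 0.542, -0.455, 0.541]
ft_force: [0.7, 0.4, 0.2]
grip_width: 0.0869
```

Emit:
move_arm([
  [1, 0, 0, 0, 0],
  [1, 0, 0, 0, 0],
  [1, 0, 0, 0, 0],
  [1, 0, 0, 0, 0],
  [1, 0, 0, 0, 0],
  [1, 0, 0, 0, 0],
  [1, 0, 0, 0, 0],
  [1, 0, 0, 0, 0],
], newtons=25)

```text
time: 3.25
position: [0.4475, 0.3041, 0.0368]
tool_rot: [0.455, 0.541, -0.455, 0.541]
ft_force: [-0.4, -0.3, 5.0]
grip_width: 0.0555
```

```bash
python3 - <<'E'
from h import *
plan([.4465,.3051,.15],10)
E
```

```text
t 3.25 pos [0.4475 0.3041 0.0368] jaw 9.9 xaxis [ 0.001  0.    -1.   ] SHIFT [-113.2   -0.7   -1.2] TURN -0.1 q6 0.22 F [-0.4 -0.3  5. ] w 0.0555
```

Emit:
move_arm([
  [1, -20, 0, 0, 0],
  [1, -60, 0, 0, 0],
  [1, -100, 0, 0, 0],
  [1, -140, 0, 0, 0],
  [1, -165, 0, 0, 0],
  [1, -165, 0, 0, 0],
])

```text
time: 3.75
position: [0.4504, 0.3054, 0.2068]
tool_rot: [0.459, 0.539, -0.451, 0.543]
ft_force: [0.9, 0.3, -1.1]
grip_width: 0.0556
```

```bash
python3 - <<'E'
from h import *
plan([.56,-.07,.20],-4.4)
E
```

```text
t 3.75 pos [0.4504 0.3054 0.2068] jaw 9.91 xaxis [ 0.011  0.005 -1.   ] SHIFT [  6.3  43.3 388.7] TURN 14.31 q6 0.22 F [ 0.9  0.3 -1.1] w 0.0556
```

Emit:
move_arm([
  [1, 0, 46, 388, 14.3],
  [1, 0, 46, 388, 14.3],
  [1, 0, 46, 388, 14.3],
  [1, 0, 46, 388, 14.3],
  [1, 0, 46, 388, 14.3],
  [1, 0, 46, 388, 14.3],
  [1, 0, 46, 388, 14.3],
  [1, 0, 46, 388, 14.3],
])

```text
time: 4.42
position: [0.542, -0.0172, 0.1997]
tool_rot: [-0.518, -0.481, 0.519, -0.479]
ft_force: [1.8, -0.2, -1.9]
grip_width: 0.0555
```

Emit:
move_arm([
  [1, 0, 8, 56, 0],
  [1, 0, 8, 56, 0],
  [1, 0, 8, 56, 0],
  [1, 0, 8, 56, 0],
  [1, 0, 8, 56, 0],
])

```text
time: 4.83
position: [0.5454, -0.0707, 0.2001]
tool_rot: [-0.518, -0.482, 0.519, -0.479]
ft_force: [-1.3, 0.9, -2.1]
grip_width: 0.0559
```

```bash
python3 - <<'E'
from h import *
plan([.56,-.07,.20],-4.4)
robot.camera('top');robot.camera('top')
plan([.56,-.07,.20],-4.4)
c,c2=shot('wrist','w3.png');save('w3.pkl',c,c2)
for n in ['housing','bush']:
    for r in robot.regions_of(c,n): print(n,r['p'],r['bbox'])
E
```

```text
t 4.83 pos [ 0.5454 -0.0707  0.2001] jaw -4.4 xaxis [-0.003  0.002 -1.   ] SHIFT [ 0.1 14.5 -1.9] TURN 0.0 q6 -0.26 F [-1.3  0.9 -2.1] w 0.0559
t 4.93 pos [ 0.5458 -0.0701  0.2007] jaw -4.29 xaxis [-0.002  0.001 -1.   ] SHIFT [ 0.7 14.2 -1.2] TURN 0.11 q6 -0.26 F [ 0.   0.1 -1.7] w 0.0558
housing 0.74 [284.6, 0.7, 387.6, 184.1]
housing 0.36 [302.5, 317.4, 334.6, 339.4]
bush 0.57 [255.1, 232.0, 385.0, 282.9]
```

View pics/w3.png

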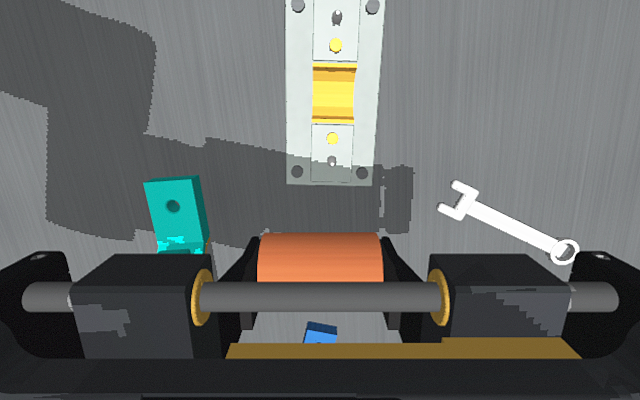

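The wrist view shows the housing: pins at (335,46) and (333,138), dowels near (337,17) and (332,161). The bush is held squarely. I'll zoom in on the housing in each view.

```bash
cd pics; python3 -c "
import cv2
a=cv2.imread('w3.png');cv2.imwrite('z1.png',cv2.resize(a[0:190,270:400],(390,570),interpolation=cv2.INTER_CUBIC))
b=cv2.imread('top0.png');s=cv2.imread('scene0.png')
import numpy as np
b=cv2.resize(b[190:235,275:355],(640,360),interpolation=cv2.INTER_CUBIC)[:, :]
s=cv2.resize(s[180:222,285:365],(640,336),interpolation=cv2.INTER_CUBIC)
cv2.imwrite('z2.png',b);cv2.imwrite('z3.png',s)"
```

```text
(no output)
```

View pics/z1.png

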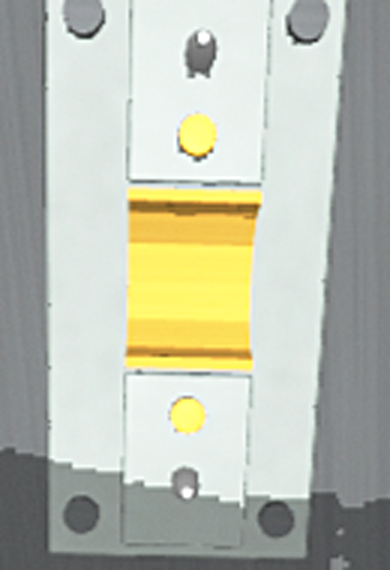

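View pics/z2.png

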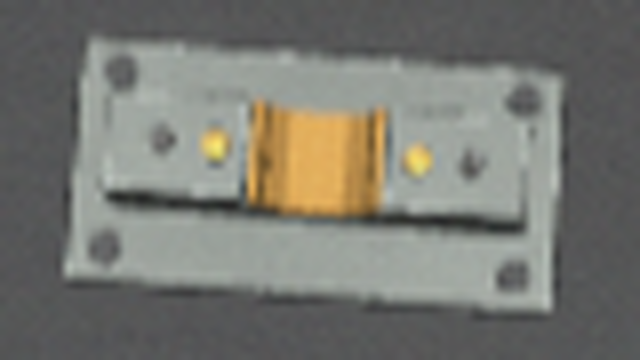

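View pics/z3.png

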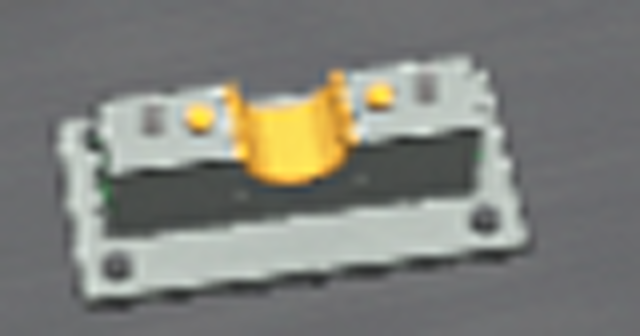

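```bash
cat > hf.py <<'E'
from h import *
import pickle
from scipy.optimize import least_squares
s,t,w=[pickle.load(open(n+'.pkl','rb')) for n in ('scene0','top0','w3')]
W=lambda a,b:((a+.5)/3-.5+270,(b+.5)/3-.5)
T=lambda a,b:((a+.5)/8-.5+275,(b+.5)/8-.5+190)
S=lambda a,b:((a+.5)/8-.5+285,(b+.5)/8-.5+180)
pa=(0,.036,.061);pb=(0,-.036,.061);da=(0,.055,.075);db=(0,-.055,.075)
obs=[(w,pa,W(197,133)),(w,pb,W(187,413)),(w,da,W(203,37)),(w,db,W(184,490)),
(w,(-.045,-.09,.01),W(50,553)),(w,(.045,-.09,.01),W(307,557)),
(t,pa,T(216,145)),(t,pb,T(418,159)),(t,(.045,.09,.01),T(90,38)),(t,(.045,-.09,.01),T(562,72)),(t,(-.045,-.09,.01),T(550,312)),(t,(-.045,.09,.01),T(65,278)),
(s,pa,S(380,95)),(s,pb,S(200,117))]
def res(p,o):
    Rz=R.from_euler('z',p[3]).as_matrix()
    return np.concatenate([proj(*v,Rz@np.array(P)+p[:3])-q for v,P,q in o])
for nm,o in [('all',obs),('w',obs[:6]),('t',obs[6:12]),('w+s',obs[:6]+obs[12:])]:
    r=least_squares(res,[.56,.016,0,-.077],args=(o,),x_scale=[.01,.01,.01,.05],loss='soft_l1');print(nm,r.x.round(4),np.degrees(r.x[3]).round(2));print(res(r.x,o).reshape(-1,2).round(1).tolist())
for k,n in ((pa,'pinA'),(pb,'pinB')):
    i={'pinA':(0,6,12),'pinB':(1,7,13)}[n]; x,e=tri([ray(*obs[j][0],*obs[j][2]) for j in i]);print(n,x.round(4),np.round(e,4))
E
python3 hf.py
```

```text
all [ 0.5632  0.0157 -0.0025 -0.0973] -5.58
[[0.1, 0.1], [0.3, 0.2], [-0.2, 0.0], [1.1, -0.2], [-0.6, -0.2], [-0.0, 0.4], [-0.1, 0.2], [-0.0, 0.3], [-0.7, 0.3], [0.5, 0.3], [0.2, 0.3], [-0.2, 0.2], [0.2, -0.0], [0.3, 0.1]]
w [ 0.5631  0.0157 -0.0026 -0.0969] -5.55
[[-0.1, 0.1], [0.2, 0.1], [-0.3, 0.0], [1.0, -0.3], [-0.7, -0.3], [-0.1, 0.3]]
t [ 0.5658  0.0154 -0.014  -0.0986] -5.65
[[0.1, -0.0], [-0.1, 0.0], [-0.4, 0.2], [0.2, 0.2], [-0.0, -0.1], [0.1, -0.2]]
w+s [ 0.5631  0.0157 -0.0025 -0.097 ] -5.56
[[-0.1, 0.1], [0.2, 0.2], [-0.3, 0.0], [1.0, -0.2], [-0.7, -0.2], [-0.1, 0.3], [0.2, -0.0], [0.3, 0.1]]
pinA [0.5669 0.0511 0.0592] [0.0005 0.0004 0.0005]
pinB [ 0.5598 -0.0205  0.0592] [0.0006 0.0006 0.0008]
```

Housing fitted at (0.5632, 0.0157), yaw -5.6°, with residuals mostly under 0.5 px and the pins at 59 mm (61 expected). Now I'll move above the saddle.

```bash
python3 - <<'E'
from h import *
plan([.5632,.0152,.13],-5.57)
E
```

```text
t 5.08 pos [ 0.5463 -0.0704  0.2013] jaw -4.28 xaxis [-0.  0. -1.] SHIFT [ 71.3  10.4 -86.6] TURN 1.29 q6 -0.26 F [-0.5 -0.4 -1. ] w 0.0559
```

Emit:
move_arm([
  [1, 20, 10.4, -40, 1.3],
  [1, 45, 10.4, -70, 1.3],
  [1, 71.3, 10.4, -86.6, 1.3],
  [1, 71.3, 10.4, -86.6, 1.3],
  [1, 71.3, 10.4, -86.6, 1.3],
  [1, 71.3, 10.4, -86.6, 1.3],
  [1, 71.3, 10.4, -86.6, 1.3],
])

```text
time: 5.67
position: [0.5648, 0.0128, 0.1315]
tool_rot: [0.525, 0.473, -0.524, 0.475]
ft_force: [-0.2, -0.5, -1.3]
grip_width: 0.0556
```

```bash
python3 - <<'E'
from h import *
robot.camera('top');robot.camera('top')
plan([.5632,.0152,.061],-5.57)
c,c2=shot('scene','s4.png')
a=c['image'][:,:,::-1];cv2.imwrite('pics/s4z.png',cv2.resize(a[150:230,270:370],(800,640))[:600])
E
```

```text
t 5.77 pos [0.5646 0.0126 0.1316] jaw -5.77 xaxis [ 0.003 -0.001 -1.   ] SHIFT [70.6 -1.9 -2.4] TURN -0.2 q6 -0.07 F [-0.2  0.1 -1.3] w 0.0558
```

View pics/s4z.png

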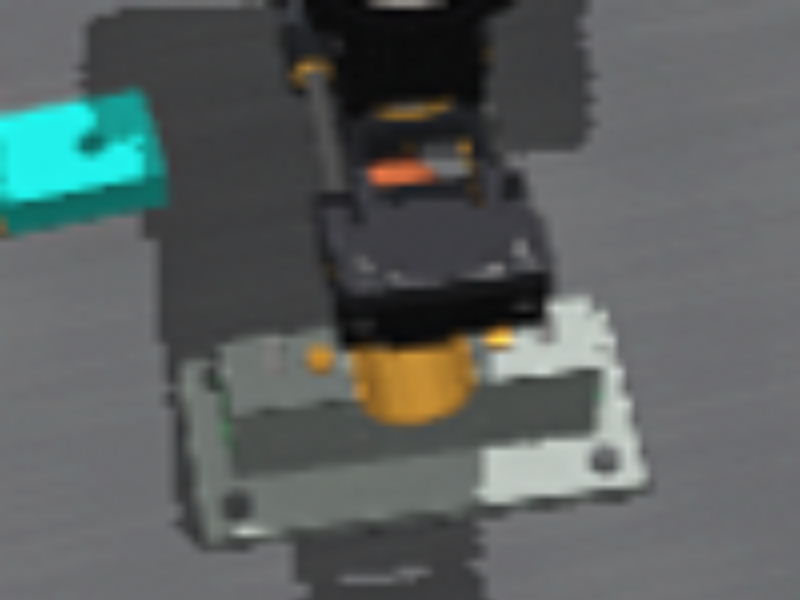

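The bush is above the saddle and lined up. I'll go down to just above seating and re-check.

Emit:
move_arm([
  [1, 30, -1.9, -2.4, 0],
  [1, 50, -1.9, -2.4, 0],
  [1, 60, -1.9, -2.4, 0],
  [1, 62, -1.9, -2.4, 0],
  [1, 62, -1.9, -2.4, 0],
  [1, 62, -1.9, -2.4, 0],
  [1, 62, -1.9, -2.4, 0],
])

```text
time: 6.4
position: [0.5629, 0.016, 0.0692]
tool_rot: [0.525, 0.474, -0.524, 0.475]
ft_force: [-0.4, 0.7, -0.9]
grip_width: 0.0558
```

```bash
python3 - <<'E'
from h import *
robot.camera('top');robot.camera('top')
plan([.5632,.0152,.061],-5.57)
c,c2=shot('wrist','w5.png')
E
```

```text
t 6.5 pos [0.5627 0.0162 0.0691] jaw -5.7 xaxis [ 0.002 -0.    -1.   ] SHIFT [8.1 0.6 0.9] TURN -0.13 q6 -0.07 F [ 0.4 -0.1 -1.7] w 0.0556
```

View pics/w5.png

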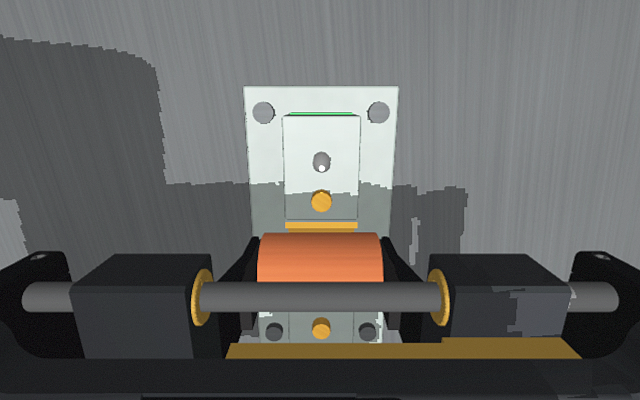

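In the wrist view the bush is centred at column 320.5, matching the block (283–358) and the pins (321). Lowering it now.

Emit:
move_arm([
  [1, 3, 0.2, 0.5, 0],
  [1, 5, 0.2, 0.5, 0],
  [1, 7, 0.2, 0.5, 0],
  [1, 8, 0.2, 0.5, 0],
  [1, 8, 0.2, 0.5, 0],
  [1, 8, 0.2, 0.5, 0],
])

```text
time: 7.05
position: [0.5621, 0.0155, 0.0607]
tool_rot: [-0.524, -0.474, 0.524, -0.475]
ft_force: [-1.5, -1.6, 4.8]
grip_width: 0.0557
```

Contact at about 6 N. Releasing the bush.

Emit:
move_arm([
  [0.2, 0, 0, 0, 0],
  [-0.5, 0, 0, 0, 0],
  [-1, 0, 0, 0, 0],
  [-1, 0, 0, 0, 0],
  [-1, 0, 0, 0, 0],
  [-1, 0, 0, 0, 0],
  [-1, 0, 0, 0, 0],
])

```text
time: 7.63
position: [0.562, 0.0159, 0.0599]
tool_rot: [-0.524, -0.475, 0.524, -0.474]
ft_force: [-1.0, 0.1, -0.3]
grip_width: 0.0846
```

Emit:
move_arm([
  [-1, -20, 0, 0, 0],
  [-1, -60, 0, 0, 0],
  [-1, -100, 0, 0, 0],
  [-1, -130, 0, 20, 0],
  [-1, -140, 0, 60, 0],
  [-1, -140, 0, 90, 0],
  [-1, -140, 0, 90, 0],
  [-1, -140, 0, 90, 0],
])

```text
time: 8.3
position: [0.553, -0.0751, 0.2003]
tool_rot: [0.525, 0.474, -0.525, 0.474]
ft_force: [0.2, 0.6, -0.3]
grip_width: 0.0871
```

```bash
python3 - <<'E'
from h import *
robot.camera('top');robot.camera('top')
plan([.5632,.0152,.061],-5.57)
c,c2=shot('wrist','w6.png');save('w6.pkl',c,c2)
cv2.imwrite('pics/w6z.png',cv2.resize(c['image'][0:200,230:430,::-1],(600,600),interpolation=cv2.INTER_CUBIC))
E
```

```text
t 8.4 pos [ 0.5526 -0.0731  0.1996] jaw -5.72 xaxis [-0.001  0.001 -1.   ] SHIFT [138.6   2.  -88.8] TURN -0.15 q6 -0.23 F [-0.4 -0.4  0.3] w 0.087
```

View pics/w6z.png

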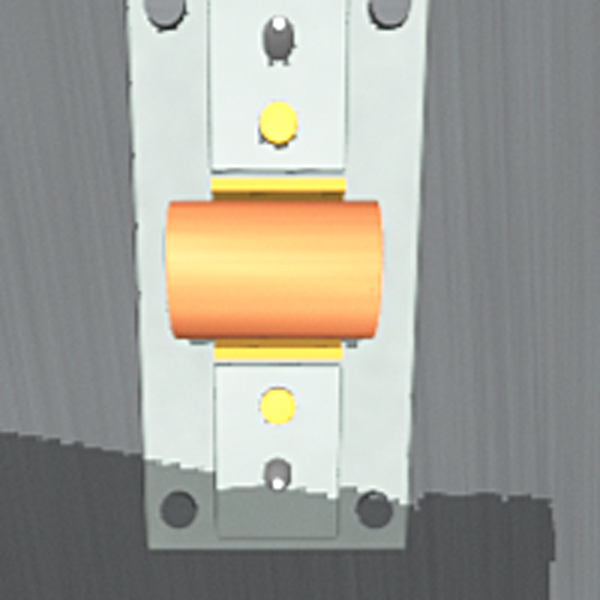

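The bush is seated but looks about 1 mm off towards -x. I'll measure it by model fit.

```bash
cat > bf.py <<'E'
from h import *
import pickle,sys
from scipy.optimize import least_squares
def run(n,pins,corn,zoom,box):
    w=pickle.load(open(n,'rb'))
    Z=lambda a,b:((a+.5)/zoom[0]-.5+zoom[1],(b+.5)/zoom[0]-.5+zoom[2])
    o=[(P,Z(*q)) for P,q in pins+corn]
    def res(p):
        Rz=R.from_euler('z',p[3]).as_matrix();return np.concatenate([proj(*w,Rz@np.array(P)+p[:3])-q for P,q in o])
    h=least_squares(res,[.563,.0157,-.002,-.097],x_scale=[.01,.01,.01,.05],loss='soft_l1').x
    print('housing',h.round(4),res(h).reshape(-1,2).round(1).tolist())
    k=silh(cmask(w[0]['image'],'bush'),box);print(cv2.boundingRect(k))
    z=h[2]+.053
    x,r=fit([(*w,k)],lambda p:cyl(p[0],p[1],z,p[3]),[h[0],h[1],0,h[3]])
    d=R.from_euler('z',-h[3]).as_matrix()@(np.array([x[0],x[1],0])-np.array([h[0],h[1],0]))
    print('bush',x.round(4),'rel mm',(d*1000).round(2),'yaw rel',np.degrees(x[3]-h[3]).round(2),np.abs(r).mean())
    return h
E
python3 - <<'E'
from bf import *
pa=(0,.036,.061);pb=(0,-.036,.061);da=(0,.055,.075);db=(0,-.055,.075)
run('w6.pkl',[(pa,(277.5,122)),(pb,(277.5,404)),(da,(278,25)),(db,(278,484))],[((-.045,-.09,.01),(148,548)),((.045,-.09,.01),(405,548)),((-.018,-.075,.055),(218,537)),((.018,-.075,.055),(338,537)),((-.018,.021,.055),(212,172)),((.018,.021,.055),(345,172))],(3,230,0),(270,55,375,125))
E
```

```text
housing [ 0.5631  0.0159 -0.0021 -0.098 ] [[0.2, -0.4], [0.1, 0.1], [0.1, -0.8], [0.0, -1.2], [-0.4, 0.3], [0.8, 0.2], [-0.3, -0.4], [0.1, -0.4], [-0.4, 4.8], [-0.0, 4.8]]
(287, 106, 69, 7)
bush [ 0.5587 -0.0025 -0.5637  0.4186] rel mm [ -2.63 -18.66   0.  ] yaw rel 29.6 11.890545503277009
```

```bash
sed -i "s/m=((H<12)&(S>110)&(V>80))/m=((H<17)\&(S>80)\&(V>80))/" h.py; python3 - <<'E'
from bf import *
c=pickle.load(open('w6.pkl','rb'))[0]['image']; hsv=cv2.cvtColor(c,cv2.COLOR_RGB2HSV)
print(hsv[60:122:6,320,:2].tolist()); print(hsv[85,280:292].tolist())
pa=(0,.036,.061);pb=(0,-.036,.061);da=(0,.055,.075);db=(0,-.055,.075)
run('w6.pkl',[(pa,(277.5,122)),(pb,(277.5,404)),(da,(278,25)),(db,(278,484))],[((-.045,-.09,.01),(148,548)),((.045,-.09,.01),(405,548)),((-.018,-.075,.055),(218,537)),((.018,-.075,.055),(338,537))],(3,230,0),(270,55,375,125))
E
```

```text
[[28, 150], [17, 171], [14, 147], [18, 128], [22, 109], [24, 105], [19, 125], [16, 141], [11, 164], [20, 179], [30, 11]]
[[77, 8, 226], [77, 8, 227], [77, 10, 228], [82, 12, 230], [95, 24, 210], [20, 97, 255], [26, 101, 255], [26, 93, 255], [26, 95, 255], [25, 92, 255], [25, 93, 255], [26, 92, 255]]
housing [ 0.5631  0.0156 -0.0029 -0.0974] [[0.1, 0.2], [0.1, 0.4], [-0.0, 0.0], [-0.0, -1.0], [-0.3, 0.4], [0.6, 0.3], [-0.3, -0.2], [0.0, -0.3]]
(286, 97, 71, 16)
bush [ 0.5602 -0.0029  0.     -0.0995] rel mm [ -1.03 -18.6    0.  ] yaw rel -0.12 8.369055231609005
```

```bash
sed -i "s/m=((H<17)&(S>80)&(V>80))/m=((H<30)\&(S>60)\&(V>80))/" h.py; python3 - <<'E'
from bf import *
pa=(0,.036,.061);pb=(0,-.036,.061);da=(0,.055,.075);db=(0,-.055,.075)
run('w6.pkl',[(pa,(277.5,122)),(pb,(277.5,404)),(da,(278,25)),(db,(278,484))],[((-.045,-.09,.01),(148,548)),((.045,-.09,.01),(405,548)),((-.018,-.075,.055),(218,537)),((.018,-.075,.055),(338,537))],(3,230,0),(270,67,375,113))
plan([.5642,.0152,.061],-5.6)
E
```

```text
housing [ 0.5631  0.0156 -0.0029 -0.0974] [[0.1, 0.2], [0.1, 0.4], [-0.0, 0.0], [-0.0, -1.0], [-0.3, 0.4], [0.6, 0.3], [-0.3, -0.2], [0.0, -0.3]]
(285, 67, 73, 46)
bush [ 0.5619  0.0156  0.     -0.0961] rel mm [-1.17 -0.09  0.  ] yaw rel 0.08 0.17328220484572282
t 8.45 pos [ 0.5526 -0.0727  0.1994] jaw -5.66 xaxis [-0.002  0.001 -1.   ] SHIFT [138.5   3.1 -88.5] TURN -0.06 q6 -0.23 F [ 0.4 -0.5  0.4] w 0.0867
```

The bush is 1.2 mm off along its axis, matching the TCP at release (0.5620 against 0.5632). I'll regrip lightly with the jaws re-centred to nudge it.

Emit:
move_arm([
  [-1, 0, 2, -40, 0],
  [-1, 20, 2, -75, 0],
  [-1, 50, 2.1, -88.5, 0],
  [-1, 80, 2.1, -88.5, 0],
  [-1, 110, 2.1, -88.5, 0],
  [-1, 128, 2.1, -88.5, 0],
  [-1, 136, 2.1, -88.5, 0],
  [-1, 136, 2.1, -88.5, 0],
])

```text
time: 9.12
position: [0.5623, 0.0156, 0.0618]
tool_rot: [-0.523, -0.476, 0.525, -0.474]
ft_force: [-0.8, -0.0, -0.4]
grip_width: 0.0871
```

```bash
python3 - <<'E'
from h import *
robot.camera('top');robot.camera('top')
plan([.5632,.0156,.062],-5.6)
robot.camera('top');robot.camera('top')
plan([.5632,.0156,.062],-5.6)
E
```

```text
t 9.22 pos [0.5643 0.0147 0.0643] jaw -5.65 xaxis [ 0.  0. -1.] SHIFT [ 2.3 -1.2 -0.8] TURN -0.05 q6 -0.07 F [-0.6 -0.5 -0.1] w 0.0871
t 9.32 pos [0.565  0.0142 0.0653] jaw -5.68 xaxis [ 0.003 -0.    -1.   ] SHIFT [ 3.3 -2.  -1.2] TURN -0.08 q6 -0.07 F [ 0.5 -0.1  0.2] w 0.0867
```

```bash
python3 - <<'E'
from h import *
for i in range(3):
    robot.camera('top');robot.camera('top')
    plan([.5632,.0156,.062],-5.6)
E
```

```text
t 9.42 pos [0.565  0.014  0.0655] jaw -5.7 xaxis [ 0.003 -0.    -1.   ] SHIFT [ 3.5 -1.9 -1.4] TURN -0.1 q6 -0.07 F [-0.6  0.6 -0.1] w 0.0874
t 9.52 pos [0.5647 0.0139 0.0652] jaw -5.71 xaxis [ 0.002 -0.    -1.   ] SHIFT [ 3.2 -1.7 -1.5] TURN -0.11 q6 -0.07 F [ 0.4 -0.9 -0.3] w 0.087
t 9.62 pos [0.5644 0.014  0.0648] jaw -5.71 xaxis [ 0.001 -0.    -1.   ] SHIFT [ 2.8 -1.3 -1.5] TURN -0.11 q6 -0.07 F [-0.5 -0.   0.1] w 0.0871
```

Emit:
move_arm([
  [-1, 2, -1, -1, 0],
  [-1, 2, -1, -1, 0],
  [-1, 2, -1, -1, 0],
  [-1, 2, -1, -1, 0],
  [-1, 2, -1, -1, 0],
  [-1, 2, -1, -1, 0],
])

```text
time: 10.12
position: [0.5631, 0.0152, 0.062]
tool_rot: [-0.524, -0.475, 0.524, -0.475]
ft_force: [0.0, -0.8, -0.7]
grip_width: 0.0871
```

```bash
python3 - <<'E'
from h import *
plan([.5632,.0156,.062],-5.6)
E
```

```text
t 10.12 pos [0.5631 0.0152 0.062 ] jaw -5.69 xaxis [-0.  0. -1.] SHIFT [-0.   0.  -0.4] TURN -0.09 q6 -0.07 F [ 0.  -0.8 -0.7] w 0.0871
```

On target. Gripping lightly, then releasing.

Emit:
move_arm([
  [1, 0, 0, 0, 0],
  [1, 0, 0, 0, 0],
  [1, 0, 0, 0, 0],
  [1, 0, 0, 0, 0],
  [1, 0, 0, 0, 0],
  [1, 0, 0, 0, 0],
  [1, 0, 0, 0, 0],
  [1, 0, 0, 0, 0],
], newtons=12)

```text
time: 10.78
position: [0.563, 0.0152, 0.062]
tool_rot: [-0.524, -0.475, 0.524, -0.475]
ft_force: [-1.2, -0.8, -0.5]
grip_width: 0.0555
```

Emit:
move_arm([
  [1, 0, 0, 0, 0],
  [1, 0, 0, 0, 0],
  [-0.2, 0, 0, 0, 0],
  [-1, 0, 0, 0, 0],
  [-1, 0, 0, 0, 0],
  [-1, 0, 0, 0, 0],
  [-1, 0, 0, 0, 0],
  [-1, 0, 0, 0, 0],
])

```text
time: 11.45
position: [0.5632, 0.0152, 0.062]
tool_rot: [0.524, 0.475, -0.524, 0.475]
ft_force: [0.9, 0.6, -0.5]
grip_width: 0.0807
```

Emit:
move_arm([
  [-1, -20, 0, 0, 0],
  [-1, -60, 0, 0, 0],
  [-1, -100, 0, 0, 0],
  [-1, -130, 0, 20, 0],
  [-1, -140, 0, 60, 0],
  [-1, -140, 0, 90, 0],
  [-1, -140, 0, 90, 0],
  [-1, -140, 0, 90, 0],
])

```text
time: 12.12
position: [0.554, -0.0757, 0.2024]
tool_rot: [0.525, 0.474, -0.525, 0.474]
ft_force: [-0.7, 1.0, -0.8]
grip_width: 0.0869
```

```bash
python3 - <<'E'
from h import *
robot.camera('top');robot.camera('top')
plan([.5632,.0152,.061],-5.57)
c,c2=shot('wrist','w7.png');save('w7.pkl',c,c2)
cv2.imwrite('pics/w7z.png',cv2.resize(c['image'][0:200,230:430,::-1],(600,600),interpolation=cv2.INTER_CUBIC))
E
```

```text
t 12.22 pos [ 0.5536 -0.0738  0.2016] jaw -5.72 xaxis [-0.001  0.001 -1.   ] SHIFT [140.7   0.9 -89.4] TURN -0.15 q6 -0.23 F [-0.2 -0.3  0.4] w 0.0871
```

View pics/w7z.png

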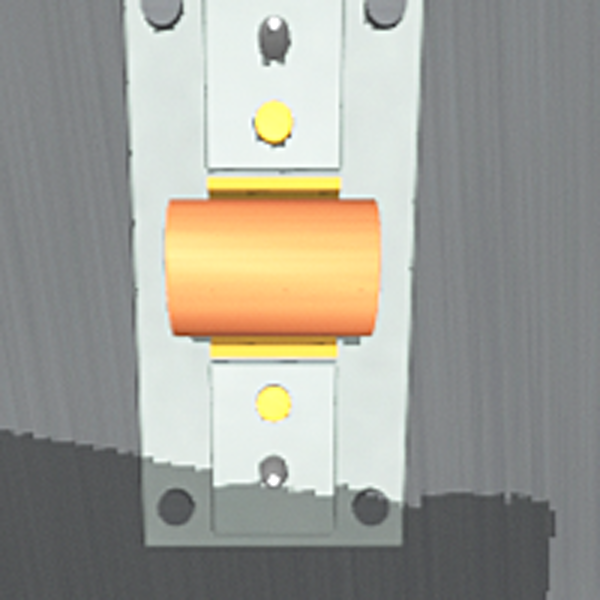

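The bush now spans 166–380 (centre 273) and the block centre is at 274, so it is about 0.3 mm off. On to the cap.

```bash
python3 - <<'E'
from h import *
plan([.512,-.3165,.22],-16)
E
```

```text
t 12.27 pos [ 0.5536 -0.0733  0.2015] jaw -5.66 xaxis [-0.001  0.001 -1.   ] SHIFT [-18.7 -17.5 246.1] TURN 10.34 q6 -0.23 F [ 0.1  0.6 -0.5] w 0.087
```

Emit:
move_arm([
  [-1, -18.7, -17.5, 246, 10.3],
  [-1, -18.7, -17.5, 246, 10.3],
  [-1, -18.7, -17.5, 246, 10.3],
  [-1, -18.7, -17.5, 246, 10.3],
  [-1, -18.7, -17.5, 246, 10.3],
  [-1, -18.7, -17.5, 246, 10.3],
  [-1, -18.7, -17.5, 246, 10.3],
  [-1, -18.7, -17.5, 246, 10.3],
])

```text
time: 12.93
position: [0.5123, -0.3184, 0.2201]
tool_rot: [0.565, 0.425, -0.565, 0.425]
ft_force: [-0.6, 1.2, 0.4]
grip_width: 0.0867
```

```bash
python3 - <<'E'
from h import *
for i in range(6): robot.camera('top')
plan([.512,-.3165,.22],-16)
c,c2=shot('wrist','w8.png');save('w8.pkl',c,c2)
plan([.512,-.3165,.22],-16)
for r in robot.regions_of(c,'cap'): print(r['p'],r['bbox'])
E
```

```text
t 13.23 pos [ 0.5127 -0.3154  0.2205] jaw -15.85 xaxis [-0.001  0.001 -1.   ] SHIFT [ 0.5 -0.4  1.2] TURN 0.15 q6 -0.46 F [-0.1  0.3 -0.9] w 0.0874
t 13.28 pos [ 0.5127 -0.3157  0.2206] jaw -15.87 xaxis [-0.     0.001 -1.   ] SHIFT [ 0.6 -0.5  0.9] TURN 0.13 q6 -0.46 F [-0.4 -0.3  0.6] w 0.0871
0.9 [436.5, 30.3, 564.8, 239.9]
0.86 [72.9, 0.5, 218.7, 163.0]
0.78 [303.9, 106.6, 340.2, 245.0]
0.64 [193.9, 206.5, 236.4, 327.3]
0.61 [359.1, 270.8, 412.1, 341.8]
```

View pics/w8.png

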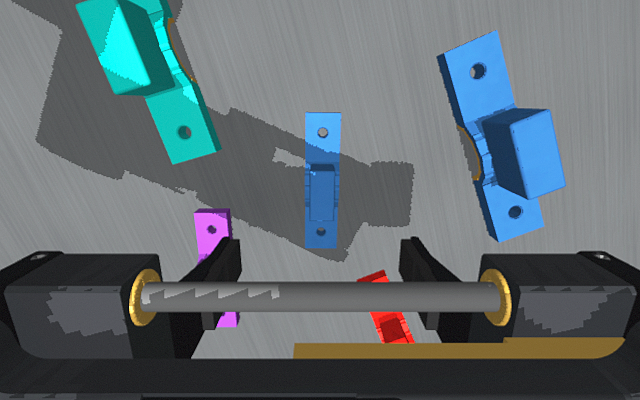

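```bash
cd pics; python3 -c "
import cv2
a=cv2.imread('w8.png');cv2.imwrite('z8.png',cv2.resize(a[105:255,270:380],None,fx=4,fy=4,interpolation=cv2.INTER_CUBIC))
b=cv2.imread('top0.png');cv2.imwrite('z9.png',cv2.resize(b[205:245,395:465],None,fx=8,fy=8,interpolation=cv2.INTER_CUBIC))"
```

```text
(no output)
```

View pics/z8.png

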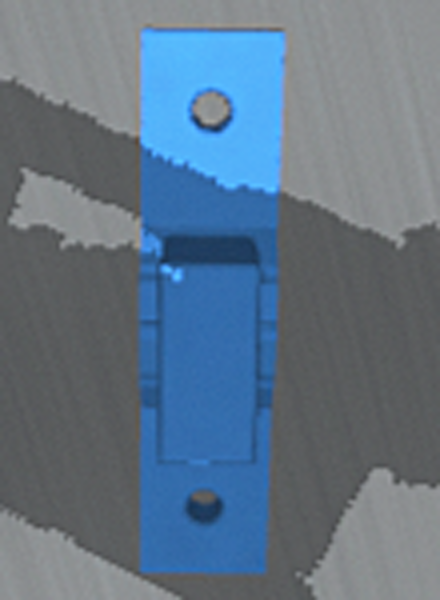

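View pics/z9.png

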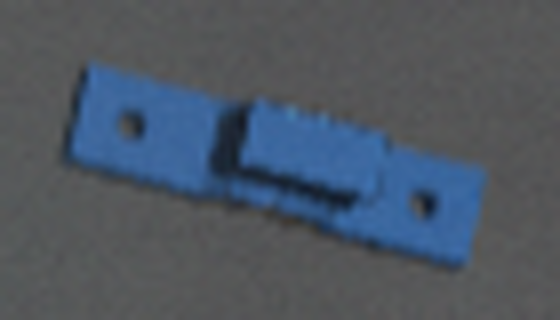

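```bash
python3 - <<'E'
from h import *
import pickle
from scipy.optimize import least_squares
t,w=[pickle.load(open(n+'.pkl','rb')) for n in ('top0','w8')]
W=lambda a,b:((a+.5)/4-.5+270,(b+.5)/4-.5+105)
T=lambda a,b:((a+.5)/8-.5+395,(b+.5)/8-.5+205)
ha=(0,.055,.016);hb=(0,-.055,.016)
E=lambda sx,sy:(sx*.018,sy*.075,.016)
L=lambda sx,sy:(sx*.012,sy*.025,.063)
ow=[(w,ha,W(211,109)),(w,hb,W(204,505)),(w,E(-1,1),W(141,29)),(w,E(1,1),W(285,30)),(w,E(-1,-1),W(140,572)),(w,E(1,-1),W(267,572)),(w,L(-1,1),W(161,264)),(w,L(1,1),W(259,264)),(w,L(-1,-1),W(157,463)),(w,L(1,-1),W(256,463))]
ot=[(t,ha,T(131,124)),(t,hb,T(425,204)),(t,E(1,1),T(92,65)),(t,E(-1,1),T(70,160)),(t,E(1,-1),T(487,170)),(t,E(-1,-1),T(465,265)),(t,L(1,1),T(252,98)),(t,L(1,-1),T(388,132)),(t,L(-1,1),T(240,165)),(t,L(-1,-1),T(375,195))]
def res(p,o):
    Rz=R.from_euler('z',p[3]).as_matrix()
    return np.concatenate([proj(*v,Rz@np.array(P)+p[:3])-q for v,P,q in o])
for nm,o in [('all',ow+ot),('w',ow),('t',ot)]:
    r=least_squares(res,[.512,-.316,0,-.28],args=(o,),x_scale=[.01,.01,.01,.05],loss='soft_l1');print(nm,r.x.round(4),np.degrees(r.x[3]).round(2));print(res(r.x,o).reshape(-1,2).round(1).tolist())
x,e=tri([ray(*ow[i][0],*ow[i][2]) for i in [6]]+[ray(*ot[8][0],*ot[8][2])]);print('lug corner',x,e)
r=least_squares(res,[.512,-.316,0,-.28],args=(ow,),x_scale=[.01,.01,.01,.05]).x
plan([r[0],r[1],.12],np.degrees(r[3]))
E
```

```text
all [ 0.5128 -0.3211 -0.001  -0.2909] -16.67
[[0.1, 0.3], [0.2, 0.3], [0.2, -0.0], [-0.3, 0.2], [0.2, -0.5], [-0.2, -0.0], [-0.7, -0.8], [0.9, -0.5], [0.0, 0.4], [0.1, 0.7], [0.0, 0.3], [-0.3, -0.0], [-0.4, 0.1], [-0.3, -0.1], [-0.2, 0.1], [0.2, 0.1], [0.1, -0.0], [0.3, 0.3], [-0.2, -0.2], [0.2, 0.6]]
w [ 0.5128 -0.3211 -0.0012 -0.2912] -16.68
[[0.0, 0.3], [0.1, 0.3], [0.1, -0.0], [-0.4, 0.3], [0.2, -0.5], [-0.2, -0.1], [-0.7, -0.9], [0.8, -0.5], [-0.0, 0.3], [0.1, 0.7]]
t [ 0.5139 -0.3233 -0.0076 -0.2893] -16.58
[[0.2, 0.2], [-0.3, -0.2], [-0.2, 0.1], [-0.1, -0.2], [-0.2, -0.0], [0.1, -0.1], [0.2, -0.1], [0.3, 0.2], [-0.1, -0.3], [0.2, 0.5]]
lug corner [ 0.50841023 -0.29566419  0.05678761] [np.float64(6.699330794135286e-05), np.float64(6.699330794125537e-05)]
t 13.33 pos [ 0.5127 -0.316   0.2207] jaw -15.89 xaxis [-0.  0. -1.] SHIFT [100.7   1.5   4.9] TURN 0.79 q6 -0.46 F [ 0.4  0.3 -0.5] w 0.087
```

Cap fitted at (0.5128, -0.3211), yaw -16.7°, height -1 mm (0 expected). Descending to the lug.

Emit:
move_arm([
  [-1, 30, 1.5, 4.9, 0.8],
  [-1, 60, 1.5, 4.9, 0.8],
  [-1, 90, 1.5, 4.9, 0.8],
  [-1, 115, 1.5, 4.9, 0.8],
  [-1, 135, 1.5, 4.9, 0.8],
  [-1, 150, 1.5, 4.9, 0.8],
  [-1, 155, 1.5, 4.9, 0.8],
  [-1, 155, 1.5, 4.9, 0.8],
])

```text
time: 14.0
position: [0.5119, -0.3215, 0.0644]
tool_rot: [-0.567, -0.423, 0.568, -0.421]
ft_force: [-0.5, 0.2, -0.0]
grip_width: 0.0869
```

```bash
python3 - <<'E'
from h import *
for i in range(4): robot.camera('top')
plan([.5128,-.3211,.058],-16.68)
E
```

```text
t 14.2 pos [ 0.5133 -0.323   0.0671] jaw -16.78 xaxis [ 0.002 -0.002 -1.   ] SHIFT [ 9.1 -1.  -1.7] TURN -0.1 q6 -0.45 F [ 0.3  0.5 -0.8] w 0.087
```

Emit:
move_arm([
  [-1, 8, -0.6, -1.2, 0],
  [-1, 8, -0.6, -1.2, 0],
  [-1, 8, -0.6, -1.2, 0],
  [-1, 8, -0.6, -1.2, 0],
  [-1, 8, -0.6, -1.2, 0],
  [-1, 8, -0.6, -1.2, 0],
])

```text
time: 14.7
position: [0.5123, -0.3213, 0.0579]
tool_rot: [0.568, 0.421, -0.568, 0.422]
ft_force: [-0.0, 0.5, 0.4]
grip_width: 0.0872
```

```bash
python3 - <<'E'
from h import *
plan([.5128,-.3211,.058],-16.68)
c,c2=shot('wrist','w9.png')
E
```

```text
t 14.7 pos [ 0.5123 -0.3213  0.0579] jaw -16.8 xaxis [ 0. -0. -1.] SHIFT [-0.1  0.4 -0.3] TURN -0.12 q6 -0.45 F [-0.   0.5  0.4] w 0.0872
```

View pics/w9.png

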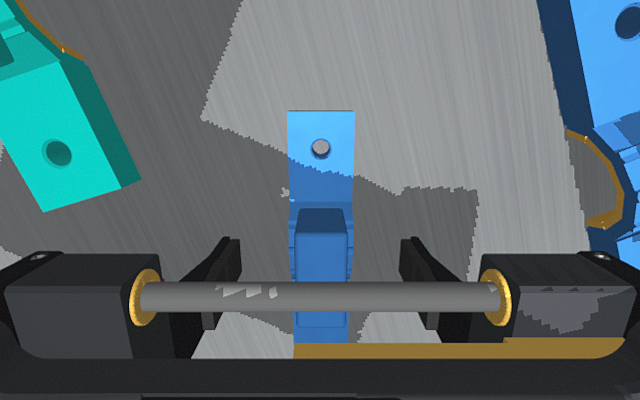

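The lug is centred between the fingers. Closing.

Emit:
move_arm([
  [1, 0, 0, 0, 0],
  [1, 0, 0, 0, 0],
  [1, 0, 0, 0, 0],
  [1, 0, 0, 0, 0],
  [1, 0, 0, 0, 0],
  [1, 0, 0, 0, 0],
  [1, 0, 0, 0, 0],
  [1, 0, 0, 0, 0],
], newtons=50)

```text
time: 15.42
position: [0.5122, -0.3212, 0.0577]
tool_rot: [-0.568, -0.422, 0.568, -0.422]
ft_force: [0.5, -0.2, -0.1]
grip_width: 0.0416
```

Emit:
move_arm([
  [1, 0, 0, 0, 0],
  [1, 0, 0, 0, 0],
  [1, 0, 0, 0, 0],
  [1, 0, 0, 0, 0],
])

```text
time: 15.75
position: [0.5124, -0.3213, 0.0577]
tool_rot: [0.568, 0.421, -0.568, 0.422]
ft_force: [0.8, -0.4, -0.4]
grip_width: 0.0234
```

```bash
python3 - <<'E'
from h import *
plan([.5128,-.3211,.21],-16.68)
E
```

```text
t 15.75 pos [ 0.5124 -0.3213  0.0577] jaw -16.8 xaxis [ 0. -0. -1.] SHIFT [-152.3    0.4   -0.3] TURN -0.12 q6 -0.45 F [ 0.8 -0.4 -0.4] w 0.0234
```

Emit:
move_arm([
  [1, 0, 0, 0, 0],
  [1, 0, 0, 0, 0],
  [1, -10, 0, 0, 0],
  [1, -30, 0, 0, 0],
  [1, -60, 0, 0, 0],
  [1, -90, 0, 0, 0],
  [1, -120, 0, 0, 0],
  [1, -140, 0, 0, 0],
])

```text
time: 16.42
position: [0.5123, -0.3212, 0.2007]
tool_rot: [0.568, 0.421, -0.568, 0.422]
ft_force: [1.0, -0.4, -4.0]
grip_width: 0.0237
```

Emit:
move_arm([
  [1, -12, 0, 0, 0],
  [1, -12, 0, 0, 0],
  [1, -12, 0, 0, 0],
])

```text
time: 16.67
position: [0.5118, -0.3209, 0.2102]
tool_rot: [-0.568, -0.422, 0.568, -0.422]
ft_force: [-0.5, -0.3, -3.3]
grip_width: 0.0239
```

```bash
python3 - <<'E'
from h import *
plan([.5632,.0157,.21],-5.57)
c,c2=shot('scene','s10.png')
E
```

```text
t 16.67 pos [ 0.5118 -0.3209  0.2102] jaw -16.79 xaxis [ 0. -0. -1.] SHIFT [ 1.00e-01 -4.80e+01 -3.37e+02] TURN -11.22 q6 -0.45 F [-0.5 -0.3 -3.3] w 0.0239
```

View pics/s10.png

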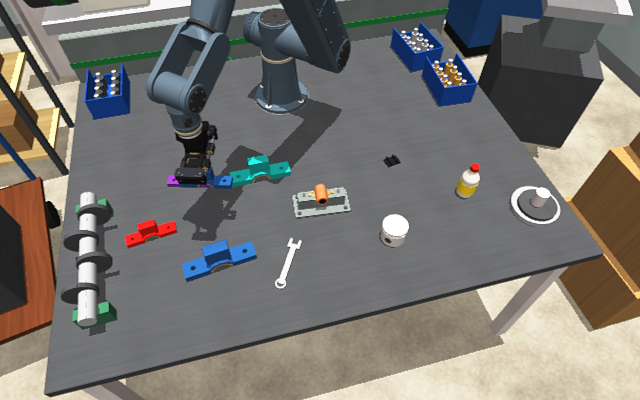

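The cap is held and lifted (-3.5 N), and the bush lies in the saddle in the scene view. Moving over the housing.

Emit:
move_arm([
  [1, 0, -6, -40, -1.5],
  [1, 0, -12, -80, -3],
  [1, 0, -18, -120, -4.5],
  [1, 0, -24, -160, -6],
  [1, 0, -30, -200, -7.5],
  [1, 0, -36, -240, -9],
  [1, 0, -42, -280, -10.5],
  [1, 0, -46, -310, -11.2],
])

```text
time: 17.38
position: [0.5559, -0.0076, 0.2078]
tool_rot: [-0.522, -0.477, 0.524, -0.474]
ft_force: [0.7, 0.0, -3.0]
grip_width: 0.0237
```

Emit:
move_arm([
  [1, 0, 4, -24, 0],
  [1, 0, 4, -24, 0],
  [1, 0, 4, -24, 0],
  [1, 0, 4, -24, 0],
  [1, 0, 4, -24, 0],
])

```text
time: 17.8
position: [0.5634, 0.0114, 0.2089]
tool_rot: [-0.524, -0.475, 0.525, -0.474]
ft_force: [-0.5, 0.2, -3.5]
grip_width: 0.024
```

```bash
python3 - <<'E'
from h import *
for i in range(4): robot.camera('top')
plan([.5632,.0157,.16],-5.57)
E
```

```text
t 18.0 pos [0.5639 0.0113 0.2096] jaw -5.7 xaxis [-0. -0. -1.] SHIFT [49.6 -1.1 -4.3] TURN -0.13 q6 -0.08 F [ 0.1  0.4 -2. ] w 0.0236
```

Emit:
move_arm([
  [1, 20, -1, -4.3, 0],
  [1, 40, -1, -4.3, 0],
  [1, 49.6, -1, -4.3, 0],
  [1, 49.6, -1, -4.3, 0],
  [1, 49.6, -1, -4.3, 0],
  [1, 49.6, -1, -4.3, 0],
  [1, 49.6, -1, -4.3, 0],
])

```text
time: 18.58
position: [0.5645, 0.0165, 0.1613]
tool_rot: [0.524, 0.474, -0.523, 0.476]
ft_force: [0.2, 0.5, -3.2]
grip_width: 0.0239
```

```bash
python3 - <<'E'
from h import *
for i in range(4): robot.camera('top')
plan([.5632,.0157,.16],-5.57)
c,c2=shot('wrist','w11.png');save('w11.pkl',c,c2)
a=c['image'][:,:,::-1];cv2.imwrite('pics/w11z.png',cv2.resize(a[70:270,220:420],None,fx=3,fy=3,interpolation=cv2.INTER_CUBIC))
E
```

```text
t 18.78 pos [0.5638 0.0167 0.1608] jaw -5.6 xaxis [ 0.001 -0.    -1.   ] SHIFT [ 0.8 -0.5  1.1] TURN -0.03 q6 -0.07 F [ 0.7  0.1 -3. ] w 0.0237
```

View pics/w11z.png

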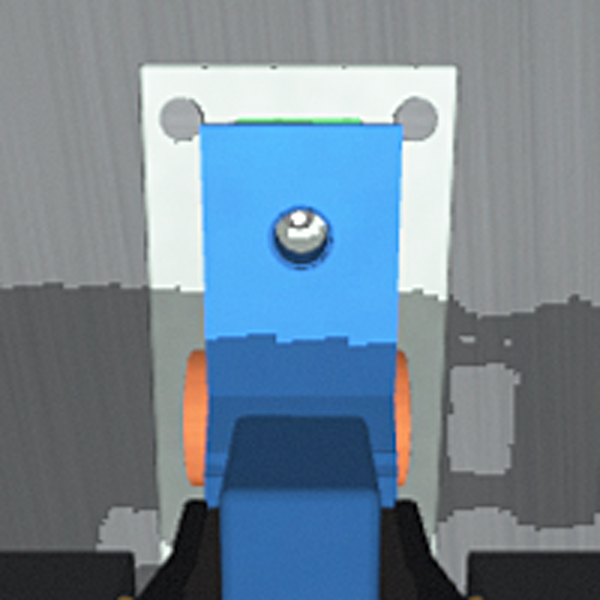

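The dowel tip shows inside the far hole at about (298,217), with the hole centre near (301,238). I'll compute the alignment of cap and housing from this same image.

```bash
python3 - <<'E'
from h import *
import pickle
from scipy.optimize import least_squares
w=pickle.load(open('w11.pkl','rb'))
Z=lambda a,b:((a+.5)/3-.5+220,(b+.5)/3-.5+70)
def ft(o,x0,zf=None):
    def res(p):
        q=p if zf is None else np.array([p[0],p[1],zf,p[3]])
        return np.concatenate([proj(*w,R.from_euler('z',q[3]).as_matrix()@np.array(P)+q[:3])-v for P,v in o])
    r=least_squares(res,x0,x_scale=[.01,.01,.01,.05],loss='soft_l1').x;print(r.round(4),np.degrees(r[3]).round(2),res(r).reshape(-1,2).round(1).tolist());return r
cap=[((-.018,.075,.016),Z(201.5,125.5)),((.018,.075,.016),Z(403,125)),((0,.055,.016),Z(301,237)),((-.012,.025,.063),Z(222,489)),((.012,.025,.063),Z(379,489)),((-.012,.025,.029+.0),Z(226,488)) ][:5]
cap.append(((-.018,.075,.0),Z(202,126)))
cap=cap[:5]
x0=[.5638,.0167,.103,-.098]
c=ft(cap,x0); c2=ft(cap,x0,.1031)
hs=[((-.045,.09,.01),Z(141,66)),((.045,.09,.01),Z(457,66)),((0,.055,.075),Z(298.5,217))]
h=ft(hs,[.5632,.0157,-.002,-.097]); h2=ft(hs,[.5632,.0157,-.002,-.097],-.002)
for a,b in((c,h),(c2,h2)): print('cap-housing in housing axes mm',(R.from_euler('z',-b[3]).as_matrix()@np.array([*(a-b)[:2],0])*1000).round(2))
plan([.5632,.0157,.16],-5.57)
E
```

```text
[ 0.5639  0.0166  0.1014 -0.101 ] -5.79 [[-0.3, -0.1], [0.0, 0.3], [0.1, 0.4], [-0.9, -0.3], [1.2, -0.2]]
[ 0.5639  0.017   0.1018 -0.1009] -5.78 [[-0.6, -0.8], [0.3, -0.3], [0.1, 0.2], [-1.2, 0.3], [1.6, 0.5]]
[ 0.5633  0.0147 -0.0062 -0.0977] -5.6 [[0.0, -0.1], [-0.1, -0.0], [0.0, 0.1]]
[ 0.5633  0.0148 -0.003  -0.0977] -5.6 [[-0.8, -0.3], [0.7, -0.3], [0.0, 0.7]]
cap-housing in housing axes mm [0.39 1.99 0.  ]
cap-housing in housing axes mm [0.39 2.27 0.  ]
t 18.83 pos [0.5637 0.0167 0.1607] jaw -5.59 xaxis [ 0.001 -0.    -1.   ] SHIFT [ 0.7 -0.4  1.1] TURN -0.02 q6 -0.07 F [-0.2 -0.3 -3.6] w 0.0234
```

Emit:
move_arm([
  [1, 10, -0.4, 1.4, 0],
  [1, 18, -0.4, 1.4, 0],
  [1, 22, -0.4, 1.4, 0],
  [1, 22, -0.4, 1.4, 0],
  [1, 22, -0.4, 1.4, 0],
  [1, 22, -0.4, 1.4, 0],
  [1, 22, -0.4, 1.4, 0],
])

```text
time: 19.42
position: [0.5632, 0.0154, 0.1383]
tool_rot: [0.524, 0.475, -0.524, 0.475]
ft_force: [-0.3, -0.3, -4.5]
grip_width: 0.0239
```

```bash
python3 - <<'E'
from h import *
for i in range(4): robot.camera('top')
plan([.5632,.0153,.138],-5.57)
c,c2=shot('wrist','w12.png');save('w12.pkl',c,c2)
a=c['image'][:,:,::-1];cv2.imwrite('pics/w12z.png',cv2.resize(a[70:270,220:420],None,fx=3,fy=3,interpolation=cv2.INTER_CUBIC))
E
```

```text
t 19.62 pos [0.5631 0.0154 0.1384] jaw -5.59 xaxis [ 0.001 -0.    -1.   ] SHIFT [0.4 0.1 0.1] TURN -0.02 q6 -0.07 F [ 0.1 -0.2 -3.4] w 0.0242
```

View pics/w12z.png

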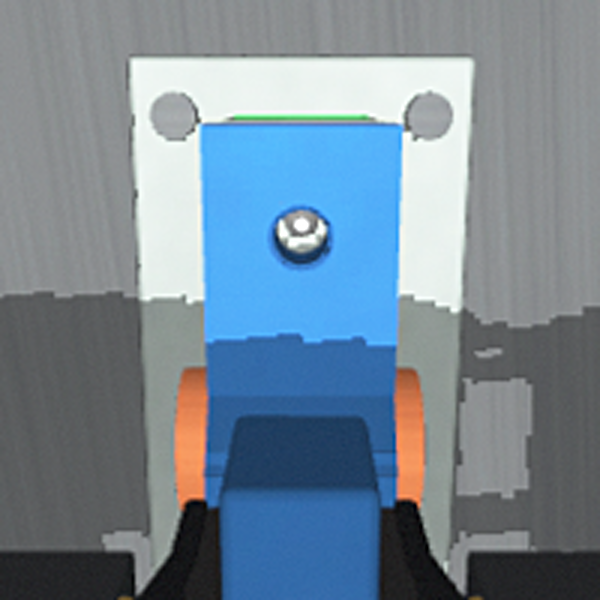

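```bash
python3 - <<'E'
from h import *
import pickle
w=pickle.load(open('w12.pkl','rb'))
x,y,yaw=.5631,.0154,np.radians(-5.65)
Rz=R.from_euler('z',yaw).as_matrix()
def z(P,o): 
    q=proj(*w,Rz@np.array(P)+o); return ((q[0]+.5-220)*3-.5,(q[1]+.5-70)*3-.5)
for zc in (.0807,.0787):
    o=np.array([x,y,zc]); print(zc,'corner',np.round(z((-.018,.075,.016),o)),'hole',np.round(z((0,.055,.016),o)),'holebottom',np.round(z((0,.055,0),o)))
for hz in (0,-.002,-.004): print('tip if aligned',np.round(z((0,.055,.075),np.array([x,y,hz])),1),'tip+1mm y',np.round(z((0,.056,.075),np.array([x,y,hz])),1))
E
```

```text
0.0807 corner [199. 125.] hole [301. 239.] holebottom [301. 228.]
0.0787 corner [200. 125.] hole [301. 238.] holebottom [301. 226.]
tip if aligned [300.7 224. ] tip+1mm y [300.7 219.1]
tip if aligned [300.7 222.8] tip+1mm y [300.7 217.9]
tip if aligned [300.7 221.6] tip+1mm y [300.7 216.7]
```

Dowel tip seen at (300.5,227) and predicted at (300.7,223), so it is aligned within 1 mm. Lowering gently onto the dowels.

Emit:
move_arm([
  [1, 3, 0.1, 0.5, 0],
  [1, 6, 0.1, 0.5, 0],
  [1, 9, 0.1, 0.5, 0],
  [1, 12, 0.1, 0.5, 0],
  [1, 14, 0.1, 0.5, 0],
  [1, 16, 0.1, 0.5, 0],
  [1, 16, 0.1, 0.5, 0],
  [1, 16, 0.1, 0.5, 0],
])

```text
time: 20.33
position: [0.5629, 0.0149, 0.122]
tool_rot: [-0.524, -0.475, 0.524, -0.475]
ft_force: [0.1, 0.4, -3.3]
grip_width: 0.0241
```

```bash
python3 - <<'E'
from h import *
for i in range(2): robot.camera('top')
plan([.5632,.0153,.1127],-5.57)
c,c2=shot('wrist','w13.png')
a=c['image'][:,:,::-1];cv2.imwrite('pics/w13z.png',cv2.resize(a[70:270,220:420],None,fx=3,fy=3,interpolation=cv2.INTER_CUBIC))
E
```

```text
t 20.43 pos [0.5631 0.0149 0.1222] jaw -5.59 xaxis [ 0. -0. -1.] SHIFT [ 9.5  0.1 -0.4] TURN -0.02 q6 -0.07 F [ 0.1  0.5 -3.5] w 0.0237
```

View pics/w13z.png

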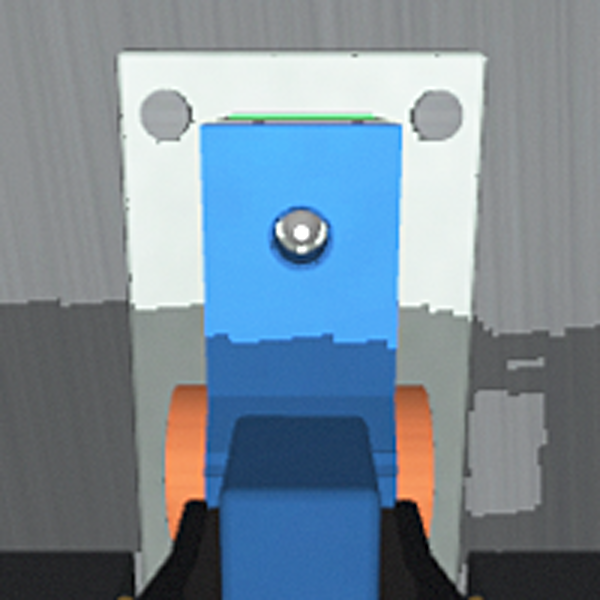

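The dowel is entering the hole with no lateral force. Continuing.

Emit:
move_arm([
  [1, 1, 0, 0, 0],
  [1, 2, 0, 0, 0],
  [1, 3, 0, 0, 0],
  [1, 4, 0, 0, 0],
  [1, 5, 0, 0, 0],
  [1, 6, 0, 0, 0],
  [1, 6, 0, 0, 0],
  [1, 6, 0, 0, 0],
])

```text
time: 21.15
position: [0.5631, 0.0149, 0.1167]
tool_rot: [0.524, 0.475, -0.524, 0.475]
ft_force: [-2.4, -0.5, 3.7]
grip_width: 0.0235
```

```bash
python3 - <<'E'
from h import *
for i in range(3): robot.camera('top')
plan([.5632,.0153,.1127],-5.57)
E
```

```text
t 21.3 pos [0.5631 0.0149 0.1165] jaw -5.6 xaxis [ 0. -0. -1.] SHIFT [ 3.8  0.1 -0.4] TURN -0.03 q6 -0.07 F [-1.3  1.1  4.1] w 0.0236
```

Emit:
move_arm([
  [1, 1, 0, -0.1, 0],
  [1, 2, 0, -0.2, 0],
  [1, 3, 0, -0.2, 0],
  [1, 4, 0, -0.2, 0],
  [1, 4.5, 0, -0.2, 0],
  [1, 4.5, 0, -0.2, 0],
  [1, 4.5, 0, -0.2, 0],
])

```text
time: 21.88
position: [0.5631, 0.0149, 0.1127]
tool_rot: [0.524, 0.475, -0.524, 0.475]
ft_force: [-3.2, -0.1, 10.8]
grip_width: 0.0238
```

```bash
python3 - <<'E'
from h import *
for i in range(3): robot.camera('top')
plan([.5632,.0153,.1127],-5.57)
E
```

```text
t 22.03 pos [0.5631 0.0149 0.1127] jaw -5.59 xaxis [ 0. -0. -1.] SHIFT [-0.   0.  -0.4] TURN -0.02 q6 -0.07 F [-2.6  0.4 10.7] w 0.0237
```

Emit:
move_arm([
  [1, 0.4, 0, 0, 0],
  [1, 0.8, 0, 0, 0],
  [1, 0.8, 0, 0, 0],
  [1, 0.8, 0, 0, 0],
], newtons=60)

```text
time: 22.37
position: [0.5631, 0.0149, 0.1127]
tool_rot: [0.524, 0.475, -0.524, 0.475]
ft_force: [-4.5, -0.5, 16.2]
grip_width: 0.0238
```

```bash
python3 - <<'E'
from h import *
for i in range(6): robot.camera('top')
plan([.5632,.0153,.1127],-5.57)
print(robot.get_obs()['moment'].round(2))
c,c2=shot('wrist','w14.png')
c,c2=shot('scene'); a=c['image'][:,:,::-1];cv2.imwrite('pics/s14z.png',cv2.resize(a[165:225,280:370],(800,533),interpolation=cv2.INTER_CUBIC))
E
```

```text
t 22.67 pos [0.5632 0.0149 0.1127] jaw -5.58 xaxis [ 0.001 -0.001 -1.   ] SHIFT [-0.  -0.  -0.4] TURN -0.01 q6 -0.07 F [-4.3 -0.2 15.9] w 0.0237
[-0.11  1.05 -0.01]
```

View pics/w14.png

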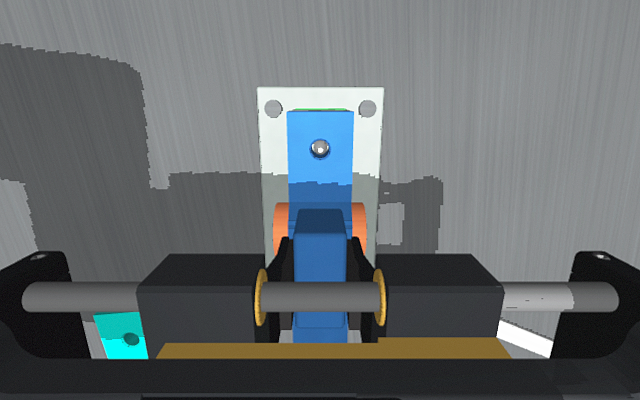

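View pics/s14z.png

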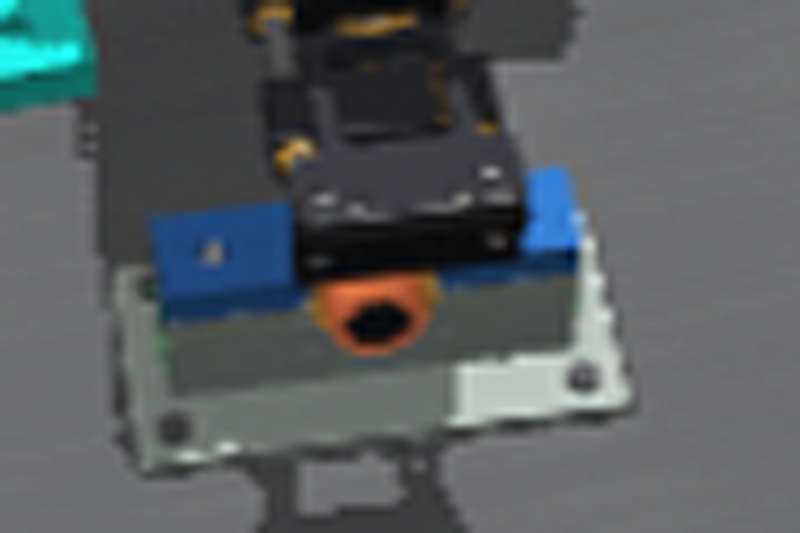

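Commanding 0.8 mm further raised the force from 10.7 to 16 N with the height unchanged at 0.1127, exactly the predicted flush height. So it is a hard stop, and no gap shows in the scene view. The dowels show in both ears and the bush ends show equally. Handing in while pressing.

```bash
python3 - <<'E'
from h import *
plan([.5632,.0153,.1127],-5.57)
print(robot.hand_in())
E
```

```text
t 22.77 pos [0.5632 0.0149 0.1126] jaw -5.58 xaxis [ 0.001 -0.001 -1.   ] SHIFT [-0.1  0.  -0.4] TURN -0.01 q6 -0.07 F [-4.4 -0.7 15.9] w 0.024
the job is handed in; nothing more can be done
None
```

The copper bush is in the saddle and released. The small blue upper half is on both dowels, pressed flush, and still held down. I handed the job in at about 22.8 s.

- **Bush:** my first placing was 1.2 mm off along its axis, so I regripped it lightly to re-centre it. In the last clear picture it was about 0.3 mm off centre, and in the final wrist picture the two ends stick out almost equally (about 15 and 14 pixels).
- **Upper half:** I took the smaller blue one, which measured about 150 mm long; the other blue one was about 222 mm. The final pictures show a dowel in each ear and no visible gap on the side the scene camera sees.
- **Pressed shut:** commanding a further 0.8 mm raised the push from about 11 N to 16 N, while the height stayed at 112.7 mm. That is the height expected when flush, and the pins need only about 8 N.
- **Small disagreements:** about 4 N of sideways force remained at hand-in. Heights measured in the pictures ran 1–3 mm low; the calibration is good to about 2 mm.
- **Left alone:** I did not touch the piston, wrench, oil bottle or look-alikes.

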